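# Close the glaze jar and jog the shaker

### The job

The lid is only resting on the glaze jar: without lifting it off, turn it backward (counter-clockwise from above) until it drops into the thread, then screw it forward (clockwise) fully home and let go. Only then tilt the shaker's jog stick well over to the side away from the robot, hold it there for about a second and let it spring back to the centre. Leave the other things on the bench where they are.

Things in the scene. Friction and masses are not known exactly. Their poses are not given: they have to be found in the camera images.
- jar: White porcelain glaze jar with red bands, 112 mm across, clamped in a steel cradle (150 mm square) fixed to the bench; it cannot move or turn. Origin on the bench under its axis, z up. The 66 mm neck under the lid has a right-hand three-start thread (clockwise from above closes). A lid resting on its crests meets stop teeth if turned clockwise; it can start only after turning back.
- jar_mouth (a point): Point on the jar's axis at the thread's crests, 140 mm above the bench. From its rest the lid turns counter-clockwise 0.3 to 1.15 rad, then drops 10 mm by its own weight if left free to; it can turn back up to 0.35 rad more, to a stop. Then clockwise 1.2 to 1.6 rad winds it down 5 mm more to a hard stop: home, its rim 2 mm above the jar's 94 mm collar.
- lid: Loose grey plastic screw lid, 94 mm across, 64 mm high over all, 0.13 to 0.25 kg, resting on the crests. Origin on its axis at the lower rim, z up: 139.5 mm above the bench at the start, 129.5 mm once dropped, 124.5 mm fully home. Its flat top is 30 mm above the origin; on it stands a grip bar along the lid's x, 64 mm long, 16 mm thick (y), from 30 to 64 mm. Sideways play 1 to 2 mm.
- lid_grip (a point): Point on the lid's axis in its grip bar, 54 mm above the lid's origin (24 mm above the lid's flat top, 10 mm below the bar's top), with the lid's axes.
- console: Grey shaker control box fixed to the bench, 150 mm (x) by 120 mm (y) by 66 mm high. Origin on the bench under its centre. Its +x points away from the robot, within 0.35 rad of straight ahead. A black jog stick stands in a slot in the middle of its top; the slot runs along x.
- stick (a joint): Tilt of the jog stick in rad: 0 upright, positive leaning to the control box's +x (away from the robot), negative towards the robot; end stops at +-0.45. Spring-centred, 1.2 N m/rad (about 8 N near the ball's foot at 0.35 rad). The hinge lies 68 mm above the bench over the box's centre. Nothing else moves when it is tilted.
- stick_ball (a point): Centre of the stick's black ball, 30 mm across, 85 mm above the hinge (153 mm above the bench when upright). Below it is a steel rod 12 mm thick, free above a rubber boot that ends 22 mm above the hinge.
- cup: Bystander, loose: white ceramic cup, open, 68 mm across, 55 mm high. Origin at the centre of its underside.
- brush: Bystander, loose: paintbrush lying flat, 190 mm long, 14 mm thick. Origin on its underside at mid length.
- pigment_jar: Bystander, loose: closed glass jar, 68 mm across, 90 mm high. Origin at the centre of its underside.
- dish: Bystander, loose: shallow white dish, 120 mm across, 18 mm high. Origin at the centre of its underside.
- oil_bottle: Bystander, loose: amber bottle, 60 mm across, 150 mm high. Origin at the centre of its underside.

How it is judged:
By the outcome, as a careful person would: the job done as asked, in the order asked, and still so for the second after the job is handed in, with the robot touching nothing.
It also fails if it takes over 62 s, if anything falls off the work surface, if the arm or the gripper's body presses on something with over 40 N, if the wrist force passes 120 N, or if a joint passes its speed limit or range.

### The arm

A 6-joint arm with a two-finger parallel gripper is mounted at the origin on the work surface. World frame = base frame: x ahead of the robot, y to its left, z up, the work surface at z = 0. Lengths are in m, angles in rad, forces in N, time in s.
With the tool pointing down it reaches from about 0.225 to 0.875 m from the base axis. Payload 3.4 kg.
Tool frame: the origin (TCP) lies on the centre line of the jaws, within the pads' length; the fingertips stand 22 mm ahead of it and the grasp point (between the pads) lies 3 mm ahead of it; z points along the fingers, y is the line along which they close (so a half turn about z gives the same grasp; the last joint's range is limited). The gripper opens to 85 mm and grips with 20 to 120 N. Pads are 22 mm wide; open, the fingers measure 114 mm over their backs; the gripper's body (76 mm by 85 mm) begins 54 mm behind the grasp point. The pads swing forward as they close: fully open they stand 13 mm farther back than shut.
Start: joints at [1.162, 0.276, 1.505, -0, 1.361, -0.121], TCP at [0.163, 0.551, 0.253] pointing down, gripper open.
Joint ranges: [-2.89, 2.89], [-0.75, 2.08], [0.22, 2.7], [-1.18, 4.32], [0.11, 2.71], [-2.7, 2.7]. Speed limits (rad/s): [2.57, 2.57, 3.14, 3.14, 3.14, 3.14].

### API

Orientations are given as a unit quaternion [w, x, y, z].
In Python, from rig import manip, optics, sensors gives the robot as it stands (manip), with the cameras (optics) and the readings (sensors).
- The arm moves only by the shell command python3 steer.py [OPENING] [FORCE], which reads ROWS from standard input. ROWS is a JSON object whose key "moves" holds a list of rows, 1 to 5 of them, each of 4 numbers: dx, dy, dz in m, then a turn about the tool's z in rad; each row shifts and turns the commanded pose from where the row before left it, along the tool's axes as they then stand; what a row does not reach is not made up. A row lasts 1/12 s, in which the tool goes at most 0.0417 m and 0.125 rad, less where a joint would pass 70% of its speed; a pose out of reach is approached as far as the arm can. OPENING is the finger opening in m, set as the command begins (- or left out keeps the last). The fingers move at their own pace and stop on an object; FORCE is the grip in N (left out, the last holds). Time passes only in rows, so rows that do not move let the fingers close. It prints the time, the measured TCP pose, the force, the opening and the grip force at its end. Input that does not fit is refused with a message, and nothing moves.
- sensors.get_state(): the state, without advancing time (a new reading comes with each control period).
- optics.get_image(name): name is "scene" or "top" or "wrist"; returns a dict with "img" (420x560x3 uint8, red, green, blue), "camera_matrix" (3x3 intrinsics, pixels), "T" (4x4, takes a point from camera to world coordinates); the wrist camera has in their place "hand_eye" (4x4, takes a point from camera to tool coordinates, whose origin is the TCP and whose axes are the flange's). Camera axes: x right, y down, z forward; pixel columns grow to the right and rows downward; lengths in m; the calibration is good to about 2 mm. A picture is of the moment at which its call begins: read the wrist's pose just before it. There is no depth.
- manip.sign_off(): hands the job in; it is judged then, once.
The state is a dict: "clock": time; "qpos": joint angles; "qd": joint speeds; "effort": joint torques, N m; "position": TCP position; "ee_rot": TCP orientation; "contact_force": force on the tool from outside, world axes, zero at the start; "moment": the same for the moment, N m; "width": finger opening in m; "gripper_force": force on a finger pad.
Only numpy, scipy, OpenCV 4.12 (cv2) and the standard library are available. Lean on these libraries where they do the work, as an engineer would, in place of code of your own. Each camera call takes 0.05 s, during which the arm holds its last target. There are 200 camera calls.

## Working session

There is one attempt and no reset: what is moved stays moved. The work goes in short steps, Python scripts to look and compute and a shell command to move; the robot and the scene stay as the last step left them, time stands still between calls to the robot, and variables do not carry over. Pictures are saved under pics/ and viewed, at most 12 in all, crops included, and the job is handed in when it is done.

```bash
mkdir -p pics; ls
python3 - <<'E'
from rig import manip, optics, sensors
import cv2,numpy as np
s=sensors.get_state();print({k:np.round(v,3).tolist() for k,v in s.items()})
ims=[]
for n in("scene","top"):
    d=optics.get_image(n);np.savez(f"pics/{n}.npz",**d)
    cv2.imwrite(f"pics/{n}0.png",d["img"][:,:,::-1]);print(n,d["camera_matrix"].round(1).tolist(),d["T"].round(3).tolist())
d=optics.get_image("wrist");np.savez("pics/wrist.npz",**d);print(d["hand_eye"].round(3).tolist())
cv2.imwrite("pics/wrist0.png",d["img"][:,:,::-1])
E
```

```text
pics
rig.py
steer.py
{'clock': 0.0, 'qpos': [1.162, 0.277, 1.506, 0.0, 1.361, -0.121], 'qd': [-0.001, 0.001, -0.001, -0.0, -0.003, 0.002], 'effort': [-0.001, -41.677, -24.58, -0.0, 0.011, 0.0], 'position': [0.163, 0.551, 0.252], 'ee_rot': [-0.0, 0.143, 0.99, -0.001], 'contact_force': [0.454, -0.2, -0.072], 'moment': [-0.051, 0.008, 0.018], 'gripper_force': 0.0, 'width': 0.085}
scene [[538.7, 0.0, 278.3], [0.0, 538.7, 211.4], [0.0, 0.0, 1.0]] [[0.391, 0.521, -0.759, 1.64], [0.92, -0.219, 0.324, -0.49], [0.002, -0.825, -0.565, 0.979], [0.0, 0.0, 0.0, 1.0]]
top [[385.6, 0.0, 276.8], [0.0, 385.6, 209.4], [0.0, 0.0, 1.0]] [[-0.008, -0.994, 0.108, 0.416], [-1.0, 0.009, 0.005, -0.006], [-0.006, -0.108, -0.994, 1.171], [0.0, 0.0, 0.0, 1.0]]
[[0.0, -0.949, -0.315, 0.081], [1.0, 0.001, -0.001, 0.001], [0.001, -0.315, 0.949, -0.121], [0.0, 0.0, 0.0, 1.0]]
```

View pics/top0.png

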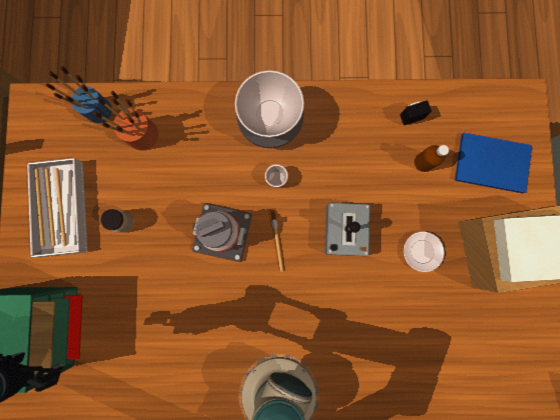

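View pics/scene0.png

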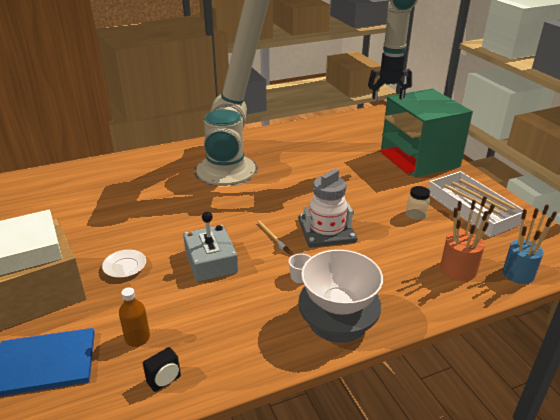

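The top view shows the jar and lid at about (215,230), with the grip bar along roughly (197,237)-(232,223), and the console at (348,229) with its ball near (352,227). I'll enlarge both.

Run:
```python
import cv2,numpy as np
d=np.load("pics/top.npz")["img"][:,:,::-1]
e=np.load("pics/scene.npz")["img"][:,:,::-1]
f=lambda im,x,y,n: cv2.resize(im[y:y+n,x:x+n],(400,300*n//n and 400),interpolation=cv2.INTER_CUBIC)
a=np.hstack([cv2.resize(d[195:265,185:265],(400,350),interpolation=2),cv2.resize(d[195:265,310:390],(400,350),interpolation=2)])
b=np.hstack([cv2.resize(e[160:245,290:370],(240,250),interpolation=2),cv2.resize(e[200:285,170:250],(240,250),interpolation=2)])
o=np.zeros((600,800,3),np.uint8);o[:350]=a;o[350:,:480]=b
cv2.imwrite("pics/crop1.png",o)
```

```text
(no output)
```

View pics/crop1.png

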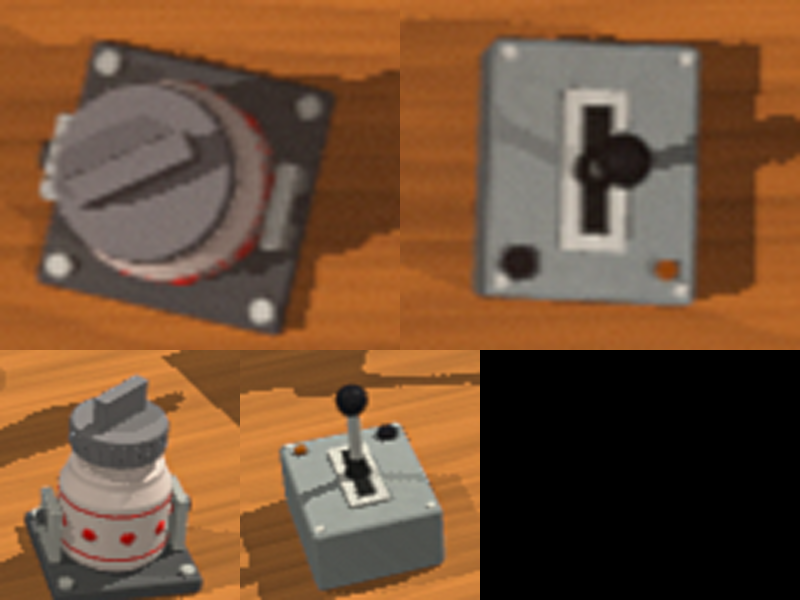

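The crop shows the bar's top face from about (205,…) left end (14.5/39) to right, centred near full-frame (210.8,229.0) and rising to the right. The ball is at (435,232 in crop; full ≈(355,227)) and the console's four screws are visible.

```bash
cat > h.py <<'E'
import numpy as np
def ray(d,uv):
    K=d["camera_matrix"];T=d["T"]
    r=T[:3,:3]@np.linalg.solve(K,[uv[0],uv[1],1.]);return T[:3,3],r
def plane(d,uv,z):
    o,r=ray(d,uv);return (o+r*(z-o[2])/r[2])
def two(d,a,e,b):
    o,r=ray(d,a);p,q=ray(e,b)
    t=np.linalg.lstsq(np.c_[r,-q],p-o,rcond=None)[0];A=o+r*t[0];B=p+q*t[1];return (A+B)/2,np.linalg.norm(A-B)
E
python3 - <<'E'
import numpy as np
from h import *
t=np.load("pics/top.npz");s=np.load("pics/scene.npz")
c=lambda u,v:(185+u/5-.4,195+v/5-.4)
k=lambda u,v:(310+(u-400)/5-.4,195+v/5-.4)
B=[plane(t,c(*p),.2035) for p in((63,185),(178,133),(193,155),(82,207))]
print("bar",np.mean(B,0), np.round(B,3).tolist())
dd=B[1]+B[2]-B[0]-B[3];print("ang",np.arctan2(dd[1],dd[0]))
print("disc",plane(t,c(143,172),.1695))
S=[plane(t,k(*p),.067) for p in((510,50),(687,60),(680,290),(500,280))]
print("screws",np.mean(S,0),np.round(S,3).tolist());v=S[0]+S[1]-S[2]-S[3];print(np.arctan2(v[1],v[0]))
J=[plane(t,c(*p),.012) for p in((107,62),(309,107),(262,312),(57,265))]
print("cradle",np.mean(J,0))
print("ball",plane(t,k(627,160),.153),two(t,k(627,160),s,(170+(351-240)/3,200+50*.34)))
for n,p,z in(("cup",(277,172),.055),("brush a",(274,212),.007),("brush b",(282,270),.007),):print(n,plane(t,p,z))
E
```

```text
bar [0.47421731 0.16622465 0.2035    ] [[0.467, 0.199, 0.204], [0.493, 0.142, 0.204], [0.481, 0.134, 0.204], [0.456, 0.19, 0.204]]
ang -1.1449989247904202
disc [0.47514573 0.16500673 0.1695    ]
screws [ 0.47945287 -0.20487242  0.067     ] [[0.549, -0.158, 0.067], [0.542, -0.26, 0.067], [0.41, -0.252, 0.067], [0.417, -0.15, 0.067]]
-0.06519664224584441
cradle [0.47591232 0.16728215 0.012     ]
ball [ 0.47923372 -0.20678914  0.153     ] (array([ 0.48000168, -0.20488397,  0.15221518]), np.float64(0.00430603108639826))
cup [ 0.64811655 -0.00175535  0.055     ]
brush a [0.5347975  0.00855171 0.007     ]
brush b [ 0.3605447  -0.01402856  0.007     ]
```

```bash
echo '{"moves":[[-0.034, -0.0234, 0, 0], [-0.034, -0.0234, 0, 0], [-0.034, -0.0234, 0, 0], [-0.034, -0.0234, 0, 0], [-0.034, -0.0234, 0, 0]]}' | python3 steer.py
echo '{"moves":[[-0.034, -0.0234, 0, 0], [-0.034, -0.0234, 0, 0], [-0.034, -0.0234, 0, 0], [-0.034, -0.0234, 0, 0], [-0.034, -0.0234, 0, 0]]}' | python3 steer.py
echo '{"moves":[[-0.034, -0.0234, 0, 0], [-0.034, -0.0234, 0, 0], [0, 0, 0, 0.12], [0, 0, 0, 0.12], [0, 0, 0, 0.12]]}' | python3 steer.py
echo '{"moves":[[0, 0, 0, 0.12], [0, 0, 0, 0.12], [0, 0, 0, 0.12], [0, 0, 0, 0.12], [0, 0, 0, 0]]}' | python3 steer.py
python3 - <<'E'
from rig import manip, optics, sensors
import cv2,numpy as np
s=sensors.get_state();print({k:np.round(s[k],3).tolist() for k in("clock","qpos","position","ee_rot","contact_force","moment")})
d=optics.get_image("wrist");np.savez("pics/w1.npz",**d,pos=s["position"],rot=s["ee_rot"]);cv2.imwrite("pics/w1.png",d["img"][:,:,::-1])
E
```

```text
clock: 0.57
position: [0.2936, 0.3893, 0.2531]
ee_rot: [-0.0, 0.143, 0.99, -0.0]
contact_force: [0.9, 0.3, 0.4]
width: 0.0852
gripper_force: 0.0
clock: 0.98
position: [0.4235, 0.2287, 0.2533]
ee_rot: [-0.0, 0.143, 0.99, 0.0]
contact_force: [1.4, 0.5, 1.0]
width: 0.0855
gripper_force: 0.0
clock: 1.4
position: [0.4752, 0.1652, 0.2528]
ee_rot: [-0.001, 0.322, 0.947, -0.0]
contact_force: [-0.0, 0.1, 0.2]
width: 0.0857
gripper_force: 0.0
clock: 1.82
position: [0.4745, 0.1662, 0.253]
ee_rot: [-0.0, 0.535, 0.845, -0.0]
contact_force: [0.1, 0.3, 0.6]
width: 0.0852
gripper_force: 0.0
{'clock': 1.817, 'qpos': [0.198, 0.167, 1.652, 0.0, 1.323, -0.243], 'position': [0.475, 0.166, 0.253], 'ee_rot': [-0.0, 0.535, 0.845, -0.0], 'contact_force': [0.087, 0.29, 0.639], 'moment': [-0.008, -0.046, -0.009]}
```

View pics/w1.png

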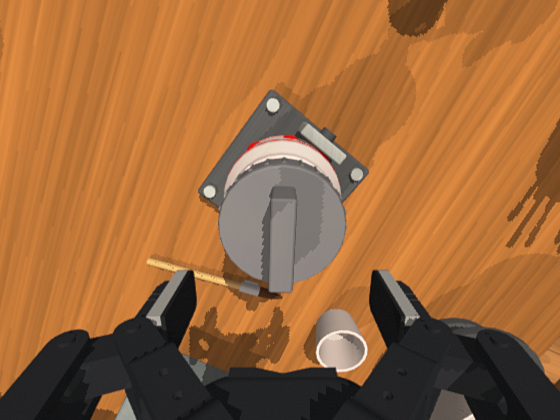

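The wrist picture shows the lid between the fingers, with the bar's top face running from about (284,198) to (281,291), nearly vertical. Casting these to the bar's height.

```bash
cat >> h.py <<'E'
from scipy.spatial.transform import Rotation as R
def wrist(f):
    f=dict(np.load(f));X=np.eye(4);q=f["rot"];X[:3,:3]=R.from_quat([q[1],q[2],q[3],q[0]]).as_matrix();X[:3,3]=f["pos"]
    f["T"]=X@f["hand_eye"];f["X"]=X;return f
E
python3 - <<'E'
from h import *
w=wrist("pics/w1.npz")
P=[plane(w,p,.2035) for p in((272,198),(297,198),(293.5,291),(269.5,291))]
for p in P: print(p.round(4),(np.linalg.inv(w["X"])@np.r_[p,1])[:3].round(4))
c=np.mean(P,0);print(c,(np.linalg.inv(w["X"])@np.r_[c,1])[:3])
E
```

```text
[0.4555 0.1943 0.2035] [ 0.0335 -0.0052  0.0495]
[0.4686 0.2006 0.2035] [0.0335 0.0093 0.0495]
[0.4941 0.1435 0.2035] [-0.029   0.008   0.0495]
[0.4801 0.1368 0.2035] [-0.029  -0.0075  0.0495]
[0.47457347 0.16879436 0.2035    ] [0.0022667  0.00116213 0.04952511]
```

```bash
echo '{"moves":[[0.001, 0.001, 0.02, 0.02], [0, 0, 0.02, 0], [0, 0, 0.016, 0], [0, 0, 0, 0], [0, 0, 0, 0]]}' | python3 steer.py 0.05 20
echo '{"moves":[[0, 0, 0, 0], [0, 0, 0, 0], [0, 0, 0, 0], [0, 0, 0, 0], [0, 0, 0, 0]]}' | python3 steer.py 0.0195 20
cat > look.py <<'E'
from rig import manip, optics, sensors
import cv2,numpy as np,sys
s=sensors.get_state();print({k:np.round(s[k],3).tolist() for k in("clock","qpos","position","ee_rot","contact_force","moment","width","gripper_force")})
d=optics.get_image("wrist");n="pics/"+sys.argv[1];np.savez(n+".npz",**d,pos=s["position"],rot=s["ee_rot"]);cv2.imwrite(n+".png",d["img"][:,:,::-1])
if len(sys.argv)>2:
    p=np.load("pics/"+sys.argv[2]+".npz")["img"];g=lambda a:cv2.cvtColor(a[130:330,200:360],cv2.COLOR_RGB2GRAY).astype(float)
    print("diff",np.abs(g(d["img"])-g(p)).mean().round(2))
E
python3 look.py g0
```

```text
clock: 2.28
position: [0.4747, 0.1676, 0.1968]
ee_rot: [-0.001, 0.542, 0.84, -0.001]
contact_force: [0.8, 0.4, 0.8]
width: 0.0497
gripper_force: 0.0
clock: 2.7
position: [0.4755, 0.1677, 0.1979]
ee_rot: [0.0, 0.543, 0.84, 0.0]
contact_force: [0.2, 0.5, 0.8]
width: 0.0197
gripper_force: 0.1
{'clock': 2.7, 'qpos': [0.201, 0.209, 1.743, 0.0, 1.189, -0.222], 'position': [0.475, 0.168, 0.198], 'ee_rot': [0.0, 0.543, 0.84, 0.0], 'contact_force': [0.173, 0.532, 0.842], 'moment': [-0.051, 0.014, 0.02], 'width': 0.02, 'gripper_force': 0.056}
```

View pics/g0.png

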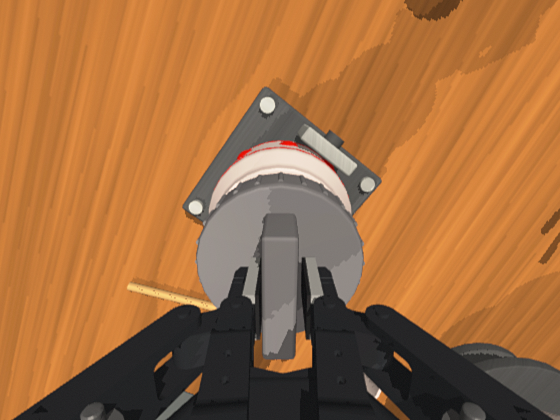

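The bar stands between the pads with a small gap on each side, and the lid's far edge is near row 175. I'll now use the fingers as a loose wrench and turn counter-clockwise.

```bash
echo '{"moves":[[0, 0, 0, -0.1], [0, 0, 0, -0.1], [0, 0, 0, -0.1], [0, 0, 0, 0]]}' | python3 steer.py|tail -3; python3 look.py g1 g0
echo '{"moves":[[0, 0, 0, -0.05], [0, 0, 0, -0.05], [0, 0, 0, 0]]}' | python3 steer.py|tail -3; python3 look.py g2 g1
echo '{"moves":[[0, 0, 0, -0.05], [0, 0, 0, -0.05], [0, 0, 0, 0]]}' | python3 steer.py|tail -3; python3 look.py g3 g2
```

```text
contact_force: [-0.9, 0.6, -1.2]
width: 0.019
gripper_force: 0.2
{'clock': 3.083, 'qpos': [0.201, 0.209, 1.743, 0.001, 1.189, -0.524], 'position': [0.475, 0.168, 0.197], 'ee_rot': [-0.0, 0.411, 0.912, 0.0], 'contact_force': [-0.922, 0.571, -1.205], 'moment': [-0.008, 0.097, -0.018], 'width': 0.019, 'gripper_force': 0.152}
diff 14.62
contact_force: [-1.6, -0.2, 0.8]
width: 0.0198
gripper_force: 0.8
{'clock': 3.383, 'qpos': [0.201, 0.209, 1.743, 0.0, 1.189, -0.621], 'position': [0.475, 0.168, 0.197], 'ee_rot': [-0.0, 0.366, 0.931, 0.0], 'contact_force': [-1.632, -0.2, 0.83], 'moment': [0.034, 0.124, -0.019], 'width': 0.02, 'gripper_force': 0.764}
diff 6.84
contact_force: [0.5, 0.2, 1.0]
width: 0.0195
gripper_force: 0.6
{'clock': 3.683, 'qpos': [0.201, 0.209, 1.743, -0.0, 1.189, -0.721], 'position': [0.475, 0.168, 0.197], 'ee_rot': [0.0, 0.319, 0.948, 0.0], 'contact_force': [0.47, 0.155, 1.024], 'moment': [-0.008, 0.144, -0.037], 'width': 0.019, 'gripper_force': 0.605}
diff 6.94
```

```bash
cat > edge.py <<'E'
import cv2,numpy as np,sys
for n in sys.argv[1:]:
    g=cv2.cvtColor(np.load(f"pics/{n}.npz")["img"],cv2.COLOR_RGB2GRAY).astype(float)
    c=g[150:260,276:290].mean(1);d=np.abs(c[2:]-c[:-2]);i=np.argsort(-d)[:7];print(n,sorted(i+151))
    r=g[330:352,240:320].mean(0);d=np.abs(r[2:]-r[:-2]);print("  cols",sorted(np.argsort(-d)[:5]+241))
E
python3 edge.py g0 g1 g2 g3
echo '{"moves":[[0, 0, 0, -0.05], [0, 0, 0, -0.05], [0, 0, 0, 0]]}' | python3 steer.py|tail -3; python3 look.py g4 g3
echo '{"moves":[[0, 0, 0, -0.05], [0, 0, 0, -0.05], [0, 0, 0, 0]]}' | python3 steer.py|tail -3; python3 look.py g5 g4
python3 edge.py g4 g5
```

```text
g0 [np.int64(167), np.int64(168), np.int64(171), np.int64(172), np.int64(173), np.int64(174), np.int64(237)]
  cols [np.int64(254), np.int64(295), np.int64(296), np.int64(311), np.int64(312)]
g1 [np.int64(167), np.int64(168), np.int64(173), np.int64(174), np.int64(175), np.int64(187), np.int64(214)]
  cols [np.int64(253), np.int64(254), np.int64(257), np.int64(311), np.int64(312)]
g2 [np.int64(167), np.int64(172), np.int64(173), np.int64(174), np.int64(186), np.int64(213), np.int64(238)]
  cols [np.int64(253), np.int64(254), np.int64(257), np.int64(311), np.int64(312)]
g3 [np.int64(166), np.int64(167), np.int64(172), np.int64(173), np.int64(174), np.int64(186), np.int64(213)]
  cols [np.int64(253), np.int64(254), np.int64(305), np.int64(311), np.int64(312)]
contact_force: [-0.5, -0.1, -0.2]
width: 0.0194
gripper_force: 0.7
{'clock': 3.983, 'qpos': [0.201, 0.209, 1.743, -0.0, 1.189, -0.82], 'position': [0.475, 0.168, 0.197], 'ee_rot': [0.0, 0.271, 0.963, 0.0], 'contact_force': [-0.452, -0.127, -0.171], 'moment': [-0.004, 0.104, 0.026], 'width': 0.019, 'gripper_force': 0.678}
diff 6.78
contact_force: [-0.9, 0.8, -0.1]
width: 0.0196
gripper_force: 0.3
{'clock': 4.283, 'qpos': [0.201, 0.209, 1.743, 0.0, 1.189, -0.92], 'position': [0.475, 0.168, 0.197], 'ee_rot': [0.0, 0.223, 0.975, 0.0], 'contact_force': [-0.901, 0.782, -0.131], 'moment': [0.057, 0.008, 0.0], 'width': 0.02, 'gripper_force': 0.339}
diff 6.5
g4 [np.int64(166), np.int64(172), np.int64(173), np.int64(174), np.int64(186), np.int64(213), np.int64(238)]
  cols [np.int64(253), np.int64(254), np.int64(305), np.int64(311), np.int64(312)]
g5 [np.int64(165), np.int64(166), np.int64(172), np.int64(173), np.int64(174), np.int64(186), np.int64(213)]
  cols [np.int64(253), np.int64(254), np.int64(305), np.int64(311), np.int64(312)]
```

```bash
for i in 6 ; do :; done
echo '{"moves":[[0, 0, 0, -0.05], [0, 0, 0, -0.05], [0, 0, 0, 0]]}' | python3 steer.py|tail -2; python3 look.py g6 g5
echo '{"moves":[[0, 0, 0, -0.05], [0, 0, 0, -0.05], [0, 0, 0, 0]]}' | python3 steer.py|tail -2; python3 look.py g7 g6
echo '{"moves":[[0, 0, 0, -0.05], [0, 0, 0, -0.05], [0, 0, 0, 0]]}' | python3 steer.py|tail -2; python3 look.py g8 g7
python3 edge.py g6 g7 g8 | grep g
```

```text
width: 0.0191
gripper_force: 0.6
{'clock': 4.583, 'qpos': [0.201, 0.209, 1.743, 0.0, 1.189, -1.02], 'position': [0.475, 0.168, 0.197], 'ee_rot': [0.0, 0.174, 0.985, 0.0], 'contact_force': [-0.229, 0.182, 0.472], 'moment': [0.036, 0.096, -0.009], 'width': 0.019, 'gripper_force': 0.552}
diff 6.34
width: 0.0196
gripper_force: 0.6
{'clock': 4.883, 'qpos': [0.201, 0.209, 1.743, 0.0, 1.189, -1.12], 'position': [0.475, 0.168, 0.197], 'ee_rot': [-0.0, 0.124, 0.992, 0.0], 'contact_force': [-1.071, 1.09, 0.482], 'moment': [0.107, 0.112, -0.01], 'width': 0.02, 'gripper_force': 0.593}
diff 6.46
width: 0.0198
gripper_force: 0.5
{'clock': 5.183, 'qpos': [0.201, 0.209, 1.743, -0.0, 1.189, -1.22], 'position': [0.475, 0.168, 0.197], 'ee_rot': [0.0, 0.075, 0.997, -0.0], 'contact_force': [-1.149, -0.231, -1.224], 'moment': [-0.026, 0.112, -0.026], 'width': 0.02, 'gripper_force': 0.456}
diff 6.93
g6 [np.int64(165), np.int64(166), np.int64(172), np.int64(173), np.int64(174), np.int64(186), np.int64(213)]
g7 [np.int64(165), np.int64(166), np.int64(172), np.int64(173), np.int64(174), np.int64(186), np.int64(213)]
g8 [np.int64(165), np.int64(166), np.int64(172), np.int64(173), np.int64(174), np.int64(212), np.int64(213)]
```

```bash
echo '{"moves":[[0, 0, 0, -0.05], [0, 0, 0, -0.05], [0, 0, 0, 0]]}' | python3 steer.py|tail -2; python3 look.py g9 g8
echo '{"moves":[[0, 0, 0, -0.05], [0, 0, 0, -0.05], [0, 0, 0, 0]]}' | python3 steer.py|tail -2; python3 look.py g10 g9
echo '{"moves":[[0, 0, 0, -0.05], [0, 0, 0, -0.05], [0, 0, 0, 0]]}' | python3 steer.py|tail -2; python3 look.py g11 g10
python3 edge.py g9 g10 g11 | grep g
```

```text
width: 0.0197
gripper_force: 0.2
{'clock': 5.483, 'qpos': [0.201, 0.209, 1.743, -0.0, 1.189, -1.32], 'position': [0.475, 0.167, 0.197], 'ee_rot': [0.0, 0.025, 1.0, -0.0], 'contact_force': [-0.976, -3.918, 0.709], 'moment': [-0.209, 0.078, -0.059], 'width': 0.02, 'gripper_force': 0.243}
diff 16.51
width: 0.0193
gripper_force: 1.0
{'clock': 5.783, 'qpos': [0.201, 0.209, 1.744, -0.001, 1.19, -1.42], 'position': [0.475, 0.167, 0.197], 'ee_rot': [-0.0, -0.025, 1.0, -0.001], 'contact_force': [-0.943, -1.806, 0.818], 'moment': [-0.308, 0.237, -0.072], 'width': 0.019, 'gripper_force': 1.044}
diff 10.11
width: 0.0197
gripper_force: 1.5
{'clock': 6.083, 'qpos': [0.201, 0.209, 1.743, 0.0, 1.19, -1.52], 'position': [0.475, 0.168, 0.197], 'ee_rot': [-0.0, -0.075, 0.997, 0.0], 'contact_force': [-1.743, -0.293, 0.165], 'moment': [-0.112, 0.276, -0.006], 'width': 0.02, 'gripper_force': 1.487}
diff 7.16
g9 [np.int64(165), np.int64(167), np.int64(168), np.int64(169), np.int64(205), np.int64(206), np.int64(227)]
g10 [np.int64(165), np.int64(166), np.int64(168), np.int64(169), np.int64(170), np.int64(181), np.int64(206)]
g11 [np.int64(165), np.int64(166), np.int64(168), np.int64(169), np.int64(170), np.int64(180), np.int64(206)]
```

View pics/g11.png

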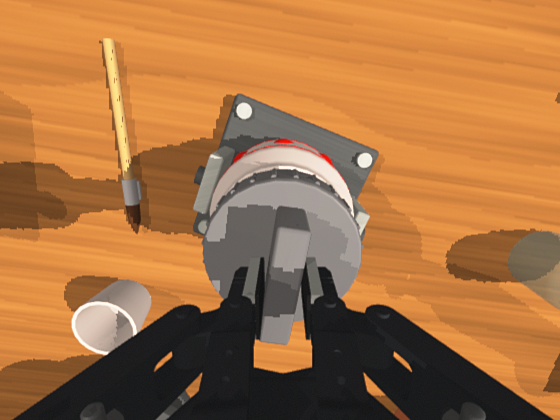

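The lid has dropped: its far edge moved from row 173 to 169 and the bar's edge from 213 to 206. I'll lower the wrench 10 mm and screw clockwise.

```bash
echo '{"moves":[[0, 0, 0.01, 0], [0, 0, 0, 0.1], [0, 0, 0, 0.1], [0, 0, 0, 0.1], [0, 0, 0, 0]]}' | python3 steer.py|tail -2; python3 look.py h0
echo '{"moves":[[0, 0, 0, 0.1], [0, 0, 0, 0.1], [0, 0, 0, 0.1], [0, 0, 0, 0.1], [0, 0, 0, 0]]}' | python3 steer.py|tail -2; python3 look.py h1
echo '{"moves":[[0, 0, 0, 0.1], [0, 0, 0, 0.1], [0, 0, 0, 0.1], [0, 0, 0, 0.1], [0, 0, 0, 0]]}' | python3 steer.py|tail -2; python3 look.py h2
python3 edge.py h0 h1 h2 | grep h
```

```text
width: 0.0195
gripper_force: 0.2
{'clock': 6.55, 'qpos': [0.201, 0.219, 1.76, 0.0, 1.162, -1.219], 'position': [0.476, 0.168, 0.187], 'ee_rot': [0.0, 0.075, 0.997, 0.0], 'contact_force': [1.072, -0.682, -0.386], 'moment': [-0.106, -0.015, 0.021], 'width': 0.02, 'gripper_force': 0.206}
width: 0.0195
gripper_force: 0.3
{'clock': 7.017, 'qpos': [0.201, 0.218, 1.76, -0.0, 1.164, -0.822], 'position': [0.475, 0.168, 0.187], 'ee_rot': [0.0, 0.271, 0.963, -0.0], 'contact_force': [-2.054, -1.755, 0.072], 'moment': [-0.108, 0.005, 0.049], 'width': 0.02, 'gripper_force': 0.291}
width: 0.0195
gripper_force: 0.4
{'clock': 7.483, 'qpos': [0.201, 0.218, 1.76, 0.0, 1.165, -0.424], 'position': [0.475, 0.168, 0.187], 'ee_rot': [-0.0, 0.456, 0.89, -0.0], 'contact_force': [-0.561, -1.45, -0.489], 'moment': [-0.108, 0.107, 0.069], 'width': 0.02, 'gripper_force': 0.425}
h0 [np.int64(167), np.int64(168), np.int64(170), np.int64(171), np.int64(183), np.int64(210), np.int64(233)]
h1 [np.int64(169), np.int64(171), np.int64(172), np.int64(173), np.int64(184), np.int64(211), np.int64(234)]
h2 [np.int64(151), np.int64(170), np.int64(172), np.int64(173), np.int64(184), np.int64(185), np.int64(236)]
```

```bash
echo '{"moves":[[0, 0, 0, 0.08], [0, 0, 0, 0.08], [0, 0, 0, 0.08], [0, 0, 0, 0]]}' | python3 steer.py|tail -2; python3 look.py h3
echo '{"moves":[[0, 0, 0, 0.08], [0, 0, 0, 0.08], [0, 0, 0, 0]]}' | python3 steer.py|tail -2; python3 look.py h4
echo '{"moves":[[0, 0, 0, 0.08], [0, 0, 0, 0.08], [0, 0, 0, 0]]}' | python3 steer.py|tail -2; python3 look.py h5
python3 edge.py h3 h4 h5 | grep h
```

```text
width: 0.0196
gripper_force: 0.3
{'clock': 7.867, 'qpos': [0.201, 0.218, 1.759, 0.001, 1.165, -0.185], 'position': [0.475, 0.168, 0.187], 'ee_rot': [-0.0, 0.558, 0.83, 0.0], 'contact_force': [-0.992, -0.465, -1.144], 'moment': [-0.019, 0.095, 0.001], 'width': 0.02, 'gripper_force': 0.278}
width: 0.0191
gripper_force: 0.4
{'clock': 8.167, 'qpos': [0.201, 0.218, 1.759, 0.0, 1.165, -0.025], 'position': [0.475, 0.168, 0.187], 'ee_rot': [-0.0, 0.623, 0.782, -0.0], 'contact_force': [0.168, 0.387, -0.809], 'moment': [-0.101, 0.065, 0.015], 'width': 0.019, 'gripper_force': 0.428}
width: 0.0194
gripper_force: 0.3
{'clock': 8.467, 'qpos': [0.201, 0.218, 1.759, 0.0, 1.165, 0.135], 'position': [0.475, 0.168, 0.187], 'ee_rot': [-0.0, 0.684, 0.73, 0.0], 'contact_force': [0.552, 0.315, -0.45], 'moment': [-0.047, 0.119, 0.008], 'width': 0.019, 'gripper_force': 0.297}
h3 [np.int64(151), np.int64(152), np.int64(171), np.int64(172), np.int64(173), np.int64(234), np.int64(235)]
h4 [np.int64(151), np.int64(152), np.int64(172), np.int64(173), np.int64(174), np.int64(235), np.int64(236)]
h5 [np.int64(151), np.int64(152), np.int64(153), np.int64(171), np.int64(173), np.int64(174), np.int64(235)]
```

```bash
echo '{"moves":[[0, 0, 0, 0.06], [0, 0, 0, 0.06], [0, 0, 0, 0]]}' | python3 steer.py|tail -2; python3 look.py h6
echo '{"moves":[[0, 0, 0, 0.06], [0, 0, 0, 0.06], [0, 0, 0, 0]]}' | python3 steer.py|tail -2; python3 look.py h7
python3 edge.py h6 h7 | grep h
```

```text
width: 0.0193
gripper_force: 27.6
{'clock': 8.767, 'qpos': [0.201, 0.218, 1.759, -0.001, 1.166, 0.253], 'position': [0.475, 0.167, 0.187], 'ee_rot': [0.0, 0.725, 0.689, -0.001], 'contact_force': [-0.894, -1.551, 0.71], 'moment': [-0.315, 0.239, 0.779], 'width': 0.019, 'gripper_force': 27.576}
width: 0.02
gripper_force: 94.9
{'clock': 9.067, 'qpos': [0.202, 0.217, 1.759, -0.003, 1.166, 0.368], 'position': [0.475, 0.167, 0.188], 'ee_rot': [0.001, 0.763, 0.646, -0.001], 'contact_force': [-1.468, -0.78, 2.728], 'moment': [-0.339, 0.475, 3.496], 'width': 0.02, 'gripper_force': 94.932}
h6 [np.int64(151), np.int64(152), np.int64(168), np.int64(171), np.int64(172), np.int64(173), np.int64(174)]
h7 [np.int64(151), np.int64(152), np.int64(168), np.int64(171), np.int64(172), np.int64(173), np.int64(174)]
```

View pics/h7.png

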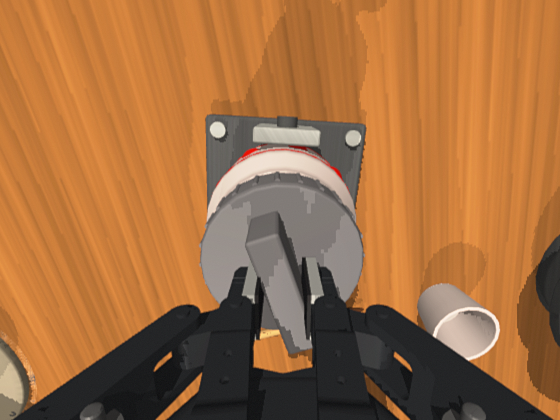

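The fingers are jammed against the bar at the hard stop with 3.5 N m, and the bar is skewed in the jaws. I'll unload, open, rise, and verify the lid height.

```bash
echo '{"moves":[[0, 0, 0, -0.1], [0, 0, 0, -0.1], [0, 0, 0, 0], [0, 0, 0, 0], [0, 0, 0, 0]]}' | python3 steer.py 0.06|tail -3
echo '{"moves":[[0, 0, -0.03, 0], [0, 0, -0.03, 0], [0, 0, -0.03, 0], [0, 0, 0, 0]]}' | python3 steer.py
python3 look.py v1
python3 - <<'E'
from rig import manip, optics, sensors
import cv2,numpy as np
ims=[]
d=optics.get_image("scene");np.savez("pics/s2.npz",**d)
e=np.load("pics/scene.npz")["img"]
f=lambda a:cv2.resize(a[160:245,290:370],(400,425),interpolation=2)
cv2.imwrite("pics/crop2.png",np.hstack([f(e),f(d["img"])])[:,:,::-1])
E
```

```text
contact_force: [-0.1, -0.1, 0.5]
width: 0.0601
gripper_force: 0.0
clock: 9.87
position: [0.4786, 0.1685, 0.2834]
ee_rot: [0.003, 0.7, 0.714, 0.005]
contact_force: [1.1, 0.1, 0.3]
width: 0.0601
gripper_force: 0.0
{'clock': 9.867, 'qpos': [0.201, 0.151, 1.597, 0.001, 1.382, 0.18], 'position': [0.479, 0.169, 0.283], 'ee_rot': [0.003, 0.7, 0.714, 0.005], 'contact_force': [1.06, 0.068, 0.27], 'moment': [-0.0, -0.067, -0.012], 'width': 0.06, 'gripper_force': 0.0}
```

View pics/crop2.png

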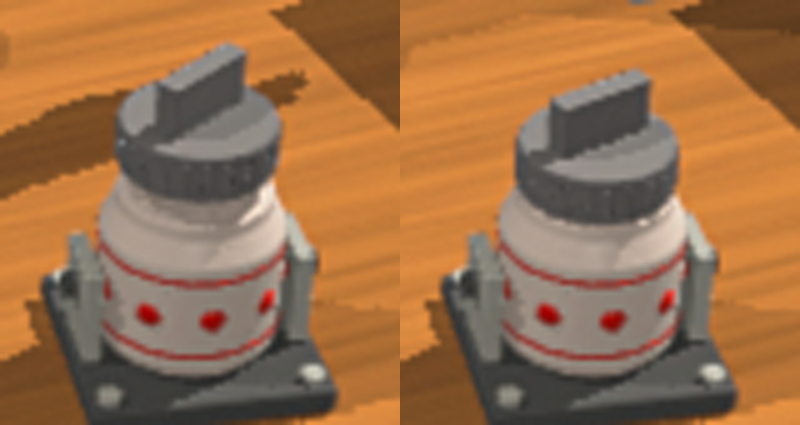

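The lid bottom has moved about 24 crop px (4.8 px, or roughly 15.6 mm) lower, so it is fully home, and the gripper is clear. Next I'll go to a point 50 mm on the robot's side of the stick, close the fingers and align tool x with the console's +x.

```bash
echo '{"moves":[[-0.041, -0.006, 0, 0], [-0.041, -0.006, 0, 0], [-0.041, -0.006, 0, 0], [-0.041, -0.006, 0, 0], [-0.041, -0.006, 0, 0]]}' | python3 steer.py 0|grep pos
echo '{"moves":[[-0.041, -0.006, 0, 0], [-0.041, -0.006, 0, 0], [-0.041, -0.006, 0, 0], [-0.041, -0.006, 0, 0], [0, 0, 0, 0.12]]}' | python3 steer.py|grep pos
echo '{"moves":[[0, 0, 0, 0.12], [0, 0, 0, 0.12], [0, 0, 0, 0.12], [0, 0, 0, 0.12], [0, 0, 0, 0.12]]}' | python3 steer.py|grep pos
echo '{"moves":[[0, 0, 0, 0.12], [0, 0, 0, 0.12], [0, 0, 0, 0.12], [0, 0, 0, 0.12], [0, 0, 0, 0.12]]}' | python3 steer.py|grep pos
echo '{"moves":[[0, 0, 0, 0.12], [0, 0, 0, 0.12], [0, 0, 0, 0.09], [0, 0, 0, 0]]}' | python3 steer.py
python3 look.py c1
```

```text
position: [0.4486, -0.0392, 0.2758]
position: [0.4284, -0.2096, 0.2755]
position: [0.429, -0.2021, 0.2755]
position: [0.4291, -0.202, 0.2755]
clock: 11.97
position: [0.4291, -0.202, 0.2756]
ee_rot: [-0.001, 1.0, -0.029, -0.001]
contact_force: [-0.6, 0.6, -0.1]
width: -0.0
gripper_force: 0.0
{'clock': 11.967, 'qpos': [-0.587, 0.111, 1.663, 0.0, 1.37, 1.042], 'position': [0.429, -0.202, 0.276], 'ee_rot': [-0.001, 1.0, -0.029, -0.001], 'contact_force': [-0.631, 0.636, -0.135], 'moment': [-0.004, 0.02, -0.004], 'width': -0.0, 'gripper_force': 0.0}
```

View pics/c1.png

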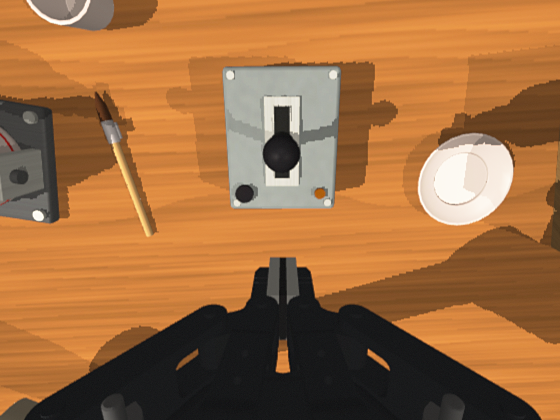

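The ball is at (282,153), in line with the fingers at column 284, and the slot is vertical in the picture. Screws are at (231,75), (333,75), (327,203) and (238,203).

Run:
```python
from h import *
w=wrist("pics/c1.npz");I=np.linalg.inv(w["X"])
f=lambda p,z:(I@np.r_[plane(w,p,z),1])[:3].round(4)
print("ball",f((282,153),.153),plane(w,(282,153),.153))
S=[f(p,.067) for p in((231,75),(333,75),(327,203),(238,203))];print(S,np.mean(S,0))
```

```text
ball [ 0.05   -0.001   0.1225] [ 0.47877036 -0.20363246  0.153     ]
[array([ 0.1156, -0.0517,  0.2085]), array([0.1156, 0.0497, 0.2083]), array([-0.0172,  0.05  ,  0.2086]), array([-0.0173, -0.0509,  0.2088])] [ 0.049175 -0.000725  0.20855 ]
```

```bash
echo '{"moves":[[0, -0.001, 0.04, 0], [0, 0, 0.04, 0], [0, 0, 0.04, 0], [0, 0, 0.006, 0], [0, 0, 0, 0]]}' | python3 steer.py
echo '{"moves":[[0.01, 0, 0, 0], [0.01, 0, 0, 0], [0.005, 0, 0, 0], [0.005, 0, 0, 0], [0.005, 0, 0, 0]]}' | python3 steer.py
echo '{"moves":[[0.005, 0, 0, 0], [0.005, 0, 0, 0], [0.004, 0, 0, 0], [0.003, 0, 0, 0], [0, 0, 0, 0]]}' | python3 steer.py
python3 look.py d1
python3 - <<'E'
from rig import manip, optics, sensors
import cv2,numpy as np
from h import *
d=optics.get_image("scene");np.savez("pics/s3.npz",**d)
w=cv2.imread("pics/d1.png")
a=cv2.resize(d["img"][180:285,160:260,::-1],(400,420),interpolation=2)
cv2.imwrite("pics/crop3.png",np.hstack([a,w[:, 100:500]]))
E
```

```text
clock: 12.43
position: [0.4278, -0.2001, 0.1488]
ee_rot: [-0.002, 1.0, -0.028, -0.003]
contact_force: [-0.4, -0.5, 0.6]
width: 0.0001
gripper_force: 0.0
clock: 12.85
position: [0.4656, -0.2039, 0.1525]
ee_rot: [0.001, 1.0, -0.028, 0.0]
contact_force: [-2.3, -0.1, 1.7]
width: 0.0001
gripper_force: 1.3
clock: 13.27
position: [0.4813, -0.2044, 0.1508]
ee_rot: [-0.0, 1.0, -0.028, -0.001]
contact_force: [-5.2, -1.2, 0.8]
width: -0.0001
gripper_force: 2.3
{'clock': 13.267, 'qpos': [-0.534, 0.28, 1.773, -0.001, 1.091, 1.093], 'position': [0.481, -0.204, 0.151], 'ee_rot': [-0.0, 1.0, -0.028, -0.001], 'contact_force': [-5.208, -1.214, 0.774], 'moment': [-0.219, 0.707, 0.005], 'width': -0.0, 'gripper_force': 2.338}
```

View pics/crop3.png

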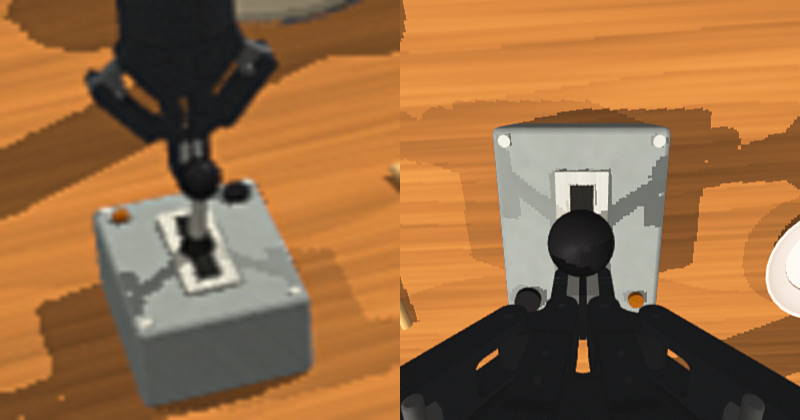

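The stick leans away from the robot, with the ball at wrist pixel (281,242). I'll estimate the tilt.

Run:
```python
from h import *
w=wrist("pics/d1.npz")
for z in(.150,.147,.145):
    p=plane(w,(281,242),z);print(z,p.round(4),"tilt",np.arctan2((p-[.4785,-.204,0])[0],z-.068))
```

```text
0.15 [ 0.5088 -0.2045  0.15  ] tilt 0.35362958646372183
0.147 [ 0.5074 -0.2044  0.147 ] tilt 0.3510027782413624
0.145 [ 0.5065 -0.2044  0.145 ] tilt 0.34913478367197437
```

```bash
echo '{"moves":[[0.003, 0, 0, 0], [0, 0, 0, 0], [0, 0, 0, 0], [0, 0, 0, 0], [0, 0, 0, 0]]}' | python3 steer.py|grep -E 'pos|contact|clock'
echo '{"moves":[[0, 0, 0, 0], [0, 0, 0, 0], [0, 0, 0, 0], [0, 0, 0, 0], [0, 0, 0, 0]]}' | python3 steer.py|grep -E 'pos|contact|clock'
echo '{"moves":[[0, 0, 0, 0], [0, 0, 0, 0], [0, 0, 0, 0], [0, 0, 0, 0]]}' | python3 steer.py|grep -E 'pos|contact|clock'
python3 look.py d2
echo '{"moves":[[-0.04, 0, 0, 0], [-0.04, 0, 0, 0], [-0.02, 0, 0, 0], [0, 0, -0.03, 0], [0, 0, -0.04, 0]]}' | python3 steer.py|grep -E 'pos|contact|clock'
echo '{"moves":[[0, 0, -0.04, 0], [0, 0, 0, 0], [0, 0, 0, 0], [0, 0, 0, 0], [0, 0, 0, 0]]}' | python3 steer.py|grep -E 'pos|contact|clock'
python3 look.py d3;  python3 - <<'E'
from rig import manip, optics, sensors
import cv2,numpy as np
d=optics.get_image("scene");t=optics.get_image("top")
cv2.imwrite("pics/end.png",np.hstack([d["img"][100:400,0:400],t["img"][100:400,80:480]])[:,:,::-1])
w=cv2.imread("pics/d3.png")
o=np.zeros((600,800,3),np.uint8);o[:300]=cv2.imread("pics/end.png");o[300:,:400]=cv2.resize(w,(400,300))
o[300:,400:]=cv2.resize(cv2.imread("pics/d2.png"),(400,300));cv2.imwrite("pics/end.png",o)
E
```

```text
clock: 13.78
position: [0.4833, -0.2045, 0.1506]
contact_force: [-5.6, -1.4, 0.2]
clock: 14.2
position: [0.4832, -0.2045, 0.1506]
contact_force: [-6.0, -1.8, -0.3]
clock: 14.53
position: [0.4832, -0.2045, 0.1506]
contact_force: [-4.3, -3.3, -1.5]
{'clock': 14.533, 'qpos': [-0.532, 0.283, 1.769, -0.001, 1.093, 1.095], 'position': [0.483, -0.204, 0.151], 'ee_rot': [-0.0, 1.0, -0.028, -0.002], 'contact_force': [-4.278, -3.327, -1.499], 'moment': [-0.292, 0.862, -0.034], 'width': 0.0, 'gripper_force': 2.769}
clock: 15.0
position: [0.3822, -0.1968, 0.2191]
contact_force: [2.1, -0.4, 0.9]
clock: 15.42
position: [0.3846, -0.1984, 0.2601]
contact_force: [-0.1, -0.1, -0.3]
{'clock': 15.417, 'qpos': [-0.638, 0.055, 1.766, 0.001, 1.322, 0.989], 'position': [0.385, -0.198, 0.26], 'ee_rot': [-0.001, 1.0, -0.028, -0.0], 'contact_force': [-0.116, -0.106, -0.321], 'moment': [-0.03, -0.046, 0.02], 'width': 0.0, 'gripper_force': 0.0}
```

View pics/end.png

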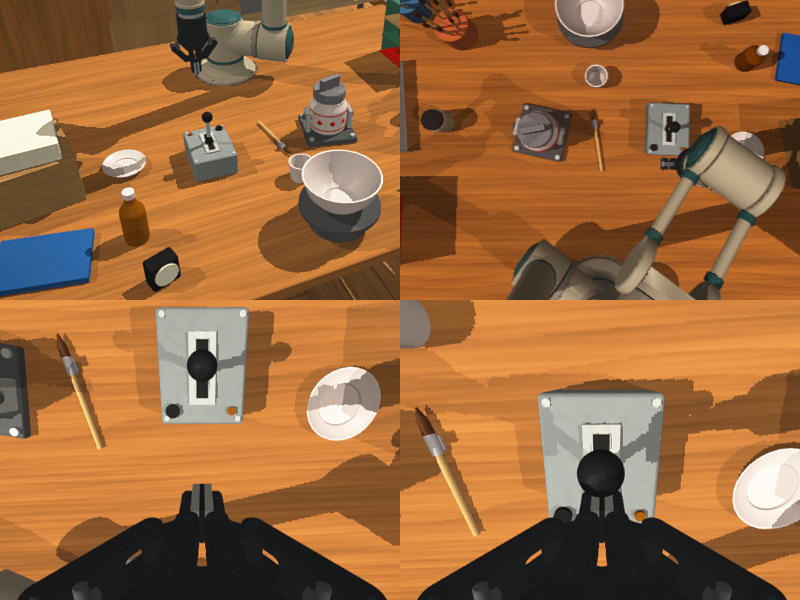

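The stick is upright and centred again (ball at (202,365) over the slot), the lid is home, the bystanders haven't moved, and the robot is touching nothing.

```bash
python3 -c "
from rig import manip, optics, sensors
print(manip.sign_off())"
```

```text
the job is handed in; nothing more can be done
None
```

The job is handed in: the lid dropped into the thread and is screwed fully home and released, then the jog stick was tilted to about 0.35–0.38 rad away from the robot, held for about 1.2 s and sprang back to centre. The other things on the bench stayed where they were, and it took 15.5 s of the 62 s.

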